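# Slide the tray home, lift and draw the sagging bolt, hold the locker gate ajar

### The job

The loaded specimen tray stands in the way of the lens locker's gate: slide it fully home into the slotted wooden holder with its three blocks still in it, and let go of it. Then lift the sagging bolt by its upright handle so that its hooked nose clears the bent keeper, pull it back out of the keeper, swing the gate about 30 degrees open and finish while still holding it there, because it springs shut by itself. Leave the jar, the eyepiece and the glass dish where they are.

Things in the scene. Friction and masses are not known exactly. Their poses are not given: they have to be found in the camera images.
- tray_grip (a point): Grip point of the loose light-wood tray, 110 mm long (its x), 80 wide (y), rim 22 mm high, about 0.2 kg, starting in front of the gate. It lies in the upright fin on the tray's middle, 68 mm above the underside; the fin is 10 mm thick (y), 44 long (x), its top 88 mm above the underside. The tray holds three blocks and may go in either way round.
- holder_home (a point): Where tray_grip must end up, 68 mm above the bench, in the fixed plywood holder. x points the way in, z up. Side rails 86 mm apart inside start 60 mm before this point; from 50 mm before it lips overhang inward to 76 mm apart, underside 27 mm above the bench: slide the tray in under them along x on the bench. The fin passes between. Pushed against the back stop the tray is 3 mm past this point.
- holder: The tray holder; origin on the bench 68 mm below holder_home, same axes. 32 mm high. Its mouth is on the -x side, with flared guide boards 27 mm high out to about 95 mm before the origin, there about 110 mm apart inside. Open above the tray's middle.
- block1_centre (a point): Centre of an amber resin specimen block, 30 x 24 x 14 mm, about 20 g, loose in the tray.
- block2_centre (a point): Centre of a second such block, loose in the tray.
- block3_centre (a point): Centre of a third such block, loose in the tray on the other side of the fin.
- locker: Grey steel bench-top locker, barred roof, fixed, 270 mm wide, 200 deep, 155 high. Origin on the bench under the gate's front face (x = 0 is that face); x into the locker, y left as you look in, z up. The gate, 183 mm wide, 150 high, hinges on the upright line x = 0, y = -100 mm and opens toward -x, carrying the bolt on its front face. The keeper is on the fixed left post.
- keeper_lip (a point): Middle of the top edge of the keeper's bent lip, 104 mm above the bench, on the locker at y = 104 mm, x = -16 mm; the lip is 5 mm thick. The keeper is open above. Its front cheek (locker x about -30 mm, y from 108 to 136 mm, up to 156 mm high) keeps bolt and gate from coming forward until the nose is drawn out.
- bolt_grip (a point): Grip point on the bolt's upright steel handle, a bar 12 mm thick (locker x) and 20 wide (y) standing above the gate: 75 mm above the rod's axis, 20 mm below the handle's top, about 190 mm above the bench at the start. Its y axis runs along the rod to the nose. With the bolt thrown it is 120 mm along the rod from the barrel's screw. Rod: 12 mm thick, axis 16 mm in front of the gate's face.
- bolt_nose (a point): On the rod's axis at the bolt's nose, 68 mm beyond the handle. The nose has a toe, 12 mm thick, hooked down 20 mm below this point behind the keeper's lip; the toe must rise about 12 mm to clear the lip.
- barrel (a joint): Tilt of barrel and bolt on the gate, rad: 0 hanging down (start, nose 0.07 below level), 0.07 level, 0.15 stop, nose up. It turns on its one screw, 30 mm from the gate's hinge line along the gate and 125 mm above the bench. The toe clears the lip from about 0.07; 0.11 is ample (handle then 13 mm higher and 8 mm nearer the hinge than at the start). It falls back by its own weight.
- bolt (a joint): How far the bolt is drawn along its barrel toward the hinge, m: 0 thrown, 0.05 fully drawn; up to 0.003 at the start. Without lifting, the toe catches the lip at about 0.005. Free of the keeper's cheek from about 0.02; properly drawn is more than 0.035. About 1.5 N of friction; it stays where it is left.
- gate (a joint): Opening angle of the gate, rad: 0 shut (start), growing as it swings out toward locker -x (counter-clockwise seen from above), stop at 1.2. A spring pulls it shut with 0.24 N m at 0 and about 0.66 N m at 0.52 (some 6 N at the drawn handle).
- gate_hinge (a point): On the upright axis of the gate's hinge, 80 mm above the bench.
- tray: The tray; origin at the middle of its underside, 68 mm below tray_grip, same axes.
- jar_centre (a point): Centre of a closed glass jar, 60 mm wide, 85 mm high. Leave it alone.
- eyepiece_centre (a point): Centre of a black microscope eyepiece standing on the bench, 38 mm wide, 50 mm high. Leave it alone.
- dish_centre (a point): Centre of a low glass dish, 90 mm wide, 16 mm high. Leave it alone.
There are look-alikes about, which are no part of the job. Of the things that look like the holder, the smaller one is meant.

How it is judged:
By the outcome, as a careful person would: the job done as asked, in the order asked, and still so for the second after the job is handed in, while the arm keeps its last pose, push and grip.
It also fails if it takes over 66 s, if anything falls off the work surface, if the arm or the gripper's body presses on something with over 40 N, if the wrist force passes 120 N, or if a joint passes its speed limit or range.

### The arm

A 6-joint arm with a two-finger parallel gripper is mounted at the origin on the work surface. World frame = base frame: x ahead of the robot, y to its left, z up, the work surface at z = 0. Lengths are in m, angles in rad, forces in N, time in s.
With the tool pointing down it reaches from about 0.3 to 0.85 m from the base axis. Payload 4.2 kg.
Tool frame: the origin (TCP) lies at the very end of the fingers, on their centre line; the grasp point (between the pads) lies 19 mm behind it; z points along the fingers, y is the direction in which the jaws open and shut (so a half turn about z gives the same grasp; the last joint's range is limited). The gripper opens to 91 mm and grips with 3 to 60 N. Pads are 32 mm wide; open, the fingers measure 118 mm over their backs; the gripper's body (76 mm by 178 mm) begins 60 mm behind the grasp point.
Start: joints at [-1.229, 0.32, 1.565, -0, 1.257, -0.02], TCP at [0.204, -0.538, 0.19] pointing down, gripper open.
Joint ranges: [-3.11, 3.11], [-0.84, 2.01], [0.21, 2.61], [-1.34, 4.49], [0.05, 2.63], [-2.56, 2.56]. Speed limits (rad/s): [2.57, 2.57, 3.14, 3.14, 3.14, 3.14].

### API

Orientations are given as a 3x3 rotation matrix whose columns are the frame's x, y, z axes.
In Python, from bench import r gives the robot as it stands. The module is installed in compiled form; this text tells all that it offers.
- The arm moves only by the shell command python3 -m pendant 'ROWS'. ROWS is JSON, one flat list of numbers, 7 for each row, row after row: the shift along the world's x, y, z in mm, then the turn, a rotation vector about the world's x, y, z in degrees, then the finger opening in mm, from 0 to 91.2. A call has 1 to 5 rows; each row shifts and turns the commanded pose from where the row before left it; what a row does not reach is not made up. A row lasts 1/8 s, in which the tool goes at most 62.5 mm and 10.7 degrees, less where a joint would pass 70% of its speed; a pose out of reach is approached as far as the arm can. A call with a gripper value outside its range is refused whole. The fingers move at their own pace and stop on an object; the grip force is fixed at half the most. Time passes only in rows, so rows that do not move let the fingers close. It gives the time, the measured TCP pose, the force and the opening at its end, in the units of the state.
- r.read_state(): the state, without advancing time (a new reading comes with each control period).
- r.get_image(name): name is "scene" or "top" or "wrist"; returns the picture (400x640x3 uint8, blue, green, red); there is no depth.
- r.camera_info(name): a dict with "camera_matrix" (3x3 intrinsics, pixels), "world_from_camera" (4x4, takes a point from camera to world coordinates); the wrist camera has in their place "hand_eye" (4x4, takes a point from camera to tool coordinates, whose origin is the TCP and whose axes are the flange's). Camera axes: x right, y down, z forward; pixel columns grow to the right and rows downward; lengths in m; the calibration is good to about 2 mm. A picture is of the moment at which its call begins: read the wrist's pose just before it. camera_info takes no time and is no camera call.
- r.hand_in(): hands the job in, once; it reports no verdict.
The state is a dict: "t": time; "q": joint angles; "qd": joint speeds; "joint_efforts": joint torques, N m; "eef_pos": TCP position; "tool_rot": TCP orientation; "contact_force": force on the tool from outside, world axes, zero at the start; "torque": the same for the moment, N m; "finger_gap": finger opening in m.
Only numpy, scipy, OpenCV 4.12 (cv2) and the standard library are available. Lean on these libraries where they do the work, as an engineer would, in place of code of your own. Each camera call takes 0.05 s, during which the arm holds its last target.

## Working session

There is one attempt and no reset: what is moved stays moved. The work goes in short steps, Python scripts to look and compute and a shell command to move; the robot and the scene stay as the last step left them, time stands still between calls to the robot, and variables do not carry over. Pictures are saved under pics/ and viewed, and the job is handed in when it is done.

```bash
mkdir -p pics
cat > h.py <<'E'
import numpy as np,cv2
from bench import r
def cam(n):
    c=r.camera_info(n);K=np.array(c["camera_matrix"])
    if n=="wrist":
        s=r.read_state();T=np.eye(4);T[:3,:3]=s["tool_rot"];T[:3,3]=s["eef_pos"];return K,T@np.array(c["hand_eye"])
    return K,np.array(c["world_from_camera"])
def ray(n,u,v,kt=None):
    K,T=kt or cam(n);d=T[:3,:3]@np.linalg.solve(K,[u,v,1.]);return T[:3,3],d
def onz(n,u,v,z,kt=None):
    o,d=ray(n,u,v,kt);return o+d*(z-o[2])/d[2]
def tri(*obs):
    A=np.zeros((3,3));b=np.zeros(3);R=[]
    for n,u,v,*k in obs:
        o,d=ray(n,u,v,*k);d=d/np.linalg.norm(d);P=np.eye(3)-np.outer(d,d);A+=P;b+=P@o;R.append((o,P))
    x=np.linalg.solve(A,b);return x,[np.linalg.norm(P@(x-o)) for o,P in R]
def proj(n,p,kt=None):
    K,T=kt or cam(n);c=np.linalg.inv(T)@np.append(p,1);u=K@c[:3];return u[:2]/u[2]
def snap(n,f):
    im=np.array(r.get_image(n));cv2.imwrite(f"pics/{f}.png",im);return im
E
python3 - <<'E'
from h import *
np.set_printoptions(precision=3,suppress=True)
for n in("scene","top","wrist"):
    K,T=cam(n);print(n,K[0,0],K[1,1],K[:2,2],T[:3,3],T[:3,2]);snap(n,n+"0")
print(r.read_state())
E
```

```text
scene 479.7595854030453 479.7595854030453 [319.921 196.798] [ 1.087 -0.744  1.533] [-0.355  0.48  -0.802]
top 466.0234674891052 466.0234674891052 [320.839 204.476] [0.393 0.104 1.512] [ 0.053  0.011 -0.999]
wrist 331.63157164266914 331.63157164266914 [326.679 201.895] [ 0.274 -0.511  0.384] [-0.247 -0.091 -0.965]
{'t': 0.15, 'q': array([-1.229,  0.32 ,  1.565, -0.   ,  1.257, -0.02 ]), 'qd': array([ 0.   , -0.004, -0.004,  0.   , -0.001, -0.001]), 'joint_efforts': array([  0.   , -41.277, -23.215,   0.073,   0.043,  -0.   ]), 'eef_pos': array([ 0.203, -0.537,  0.189]), 'tool_rot': array([[ 0.935,  0.354, -0.   ],
       [ 0.354, -0.935,  0.001],
       [ 0.   , -0.001, -1.   ]]), 'contact_force': array([-0.475,  0.048,  0.597]), 'torque': array([0.033, 0.037, 0.001]), 'finger_gap': 0.09119365934349578}
```

View pics/scene0.png

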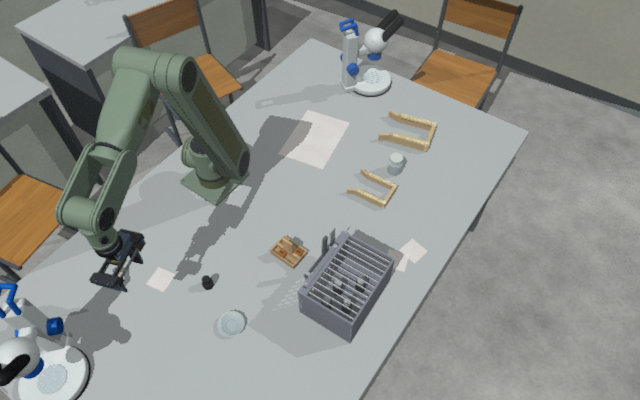

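View pics/top0.png

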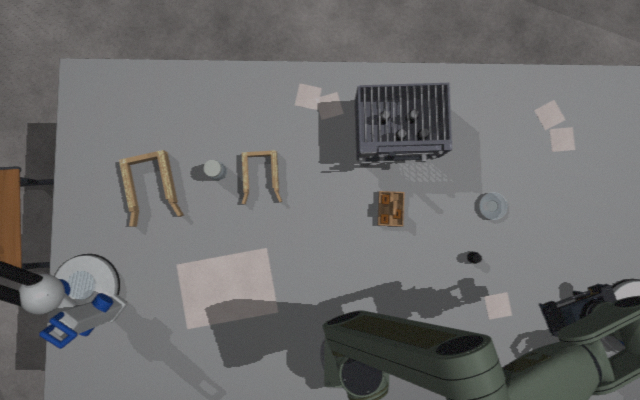

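View pics/wrist0.png

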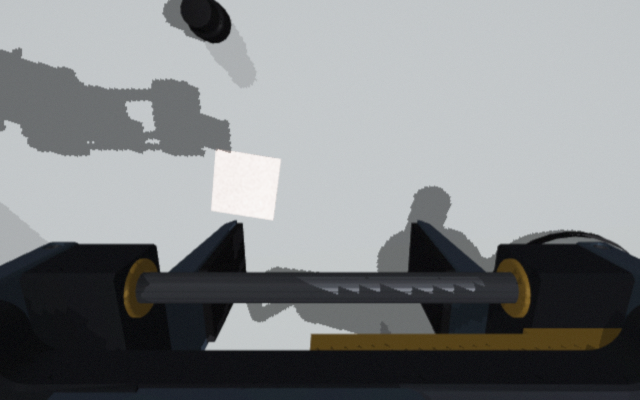

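Top view: small holder at about (260,178), larger look-alike at (150,187), jar (213,170), tray (390,209), locker (404,120), dish (491,207), eyepiece (474,257). I'll enlarge the crops next.

```bash
python3 - <<'E'
import cv2
t=cv2.imread("pics/top0.png");s=cv2.imread("pics/scene0.png")
cv2.imwrite("pics/c1.png",cv2.resize(t[130:240,230:300],None,fx=5,fy=5,interpolation=cv2.INTER_CUBIC))
cv2.imwrite("pics/c2.png",cv2.resize(t[75:240,340:470],None,fx=3.6,fy=3.6,interpolation=cv2.INTER_CUBIC))
cv2.imwrite("pics/c3.png",cv2.resize(s[155:345,260:420],None,fx=3.1,fy=3.1,interpolation=cv2.INTER_CUBIC))
E
python3 - <<'E'
from h import *
np.set_printoptions(precision=4,suppress=True)
for n,u,v,z in [("tray",390,209,.02),("holder",260,178,.03),("dish",491,207,.016),("eye",474,257,.05),("jar",213,170,.085),("fl",357,160,.155),("fr",450,153,.155),("bl",358,86,.155),("br",449,84,.155)]:
    print(n,onz("top",u,v,z))
E
```

```text
tray [ 0.4608 -0.101   0.02  ]
holder [0.5529 0.3165 0.03  ]
dish [ 0.4727 -0.4246  0.016 ]
eye [ 0.3141 -0.3594  0.05  ]
jar [0.5695 0.4545 0.085 ]
fl [0.5968 0.0153 0.155 ]
fr [ 0.6216 -0.2563  0.155 ]
bl [0.8169 0.0151 0.155 ]
br [ 0.8265 -0.2529  0.155 ]
```

View pics/c1.png

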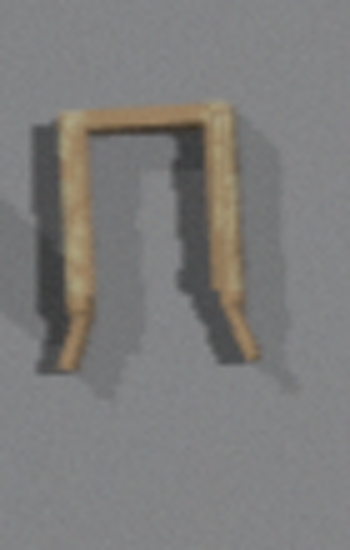

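View pics/c2.png

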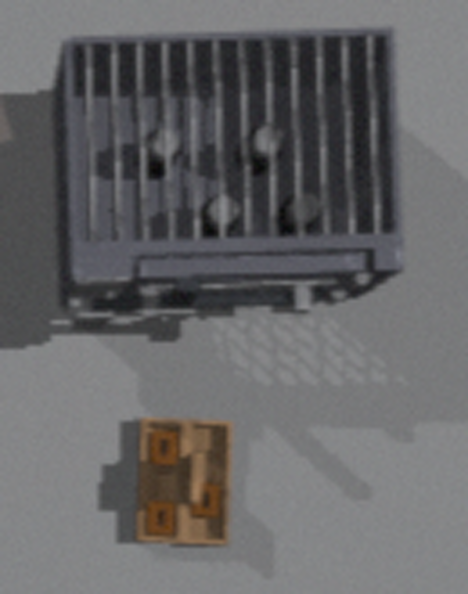

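View pics/c3.png

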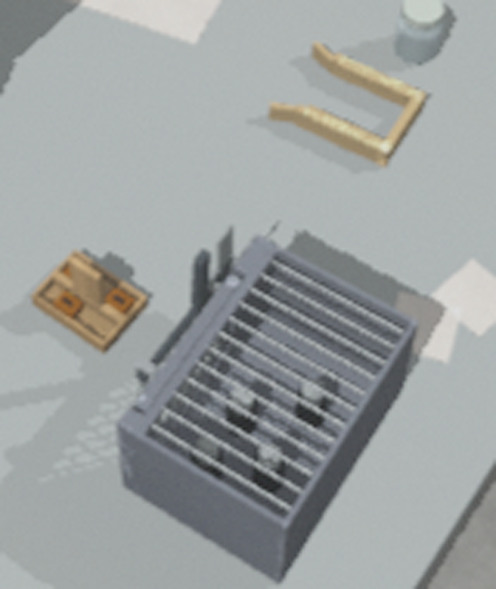

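```bash
python3 -m pendant '[12,26,10,0,0,10.6,91, 12,26,10,0,0,10.6,91, 12,26,10,0,0,10.6,91, 12,26,10,0,0,10.6,91, 12,26,10,0,0,10.6,91]' && python3 -m pendant '[12,30,10,0,0,10.6,91, 12,30,10,0,0,10.6,91, 12,30,10,0,0,10.6,91, 12,30,10,0,0,10.6,91, 12,30,10,0,0,10.6,91]' && python3 -m pendant '[12,30,10,0,0,10.6,91, 12,30,10,0,0,10.6,91, 12,30,10,0,0,10.6,91, 12,30,10,0,0,10.6,91, 12,30,10,0,0,10.6,91]'
python3 - <<'E'
from h import *
s=r.read_state();print(s);snap("wrist","w1");snap("top","t1");snap("scene","s1")
E
```

```text
t: 0.78
eef_pos: [0.2637, -0.4067, 0.2397]
tool_rot: [[0.274, 0.962, -0.0], [0.962, -0.274, 0.001], [0.0, -0.0, -1.0]]
contact_force: [-0.4, -0.4, -0.1]
finger_gap: 0.0914
t: 1.4
eef_pos: [0.3236, -0.2567, 0.2898]
tool_rot: [[-0.603, 0.798, -0.0], [0.798, 0.603, 0.0], [0.0, 0.0, -1.0]]
contact_force: [0.1, 0.4, 0.1]
finger_gap: 0.0908
t: 2.02
eef_pos: [0.3836, -0.1067, 0.3398]
tool_rot: [[-1.0, -0.001, -0.0], [-0.001, 1.0, 0.0], [0.0, 0.0, -1.0]]
contact_force: [0.1, 0.3, 0.4]
finger_gap: 0.091
{'t': 2.025, 'q': array([-3.00250826e-01, -3.11294553e-02,  1.61833370e+00,  3.90188279e-05,
        1.55473108e+00, -1.87243466e+00]), 'qd': array([ 0.65114124,  0.02205602, -0.21133936, -0.00142632,  0.18905331,
       -0.81971138]), 'joint_efforts': array([-3.28128152e+00, -2.39026219e+01, -2.42525589e+01, -4.54525079e-02,
        1.31240871e-02,  6.84518069e-01]), 'eef_pos': array([ 0.38358798, -0.10670982,  0.3398129 ]), 'tool_rot': array([[-9.99998988e-01, -1.38685208e-03, -3.15797781e-04],
       [-1.38689591e-03,  9.99999029e-01,  1.38615418e-04],
       [ 3.15605235e-04,  1.39053256e-04, -9.99999941e-01]]), 'contact_force': array([0.14904172, 0.28387926, 0.3867689 ]), 'torque': array([ 0.078414  , -0.15771699,  0.05139861]), 'finger_gap': 0.09100443720376505}
```

View pics/w1.png

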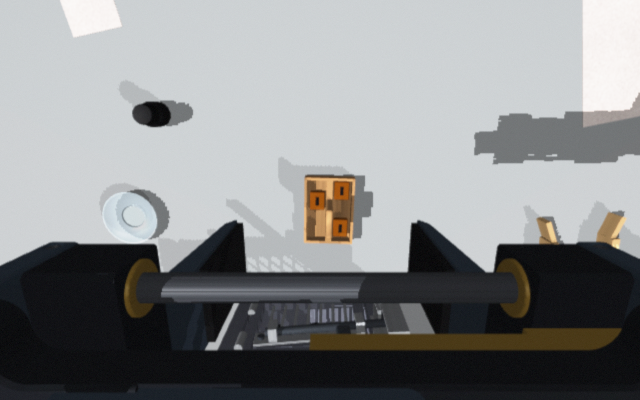

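View pics/s1.png

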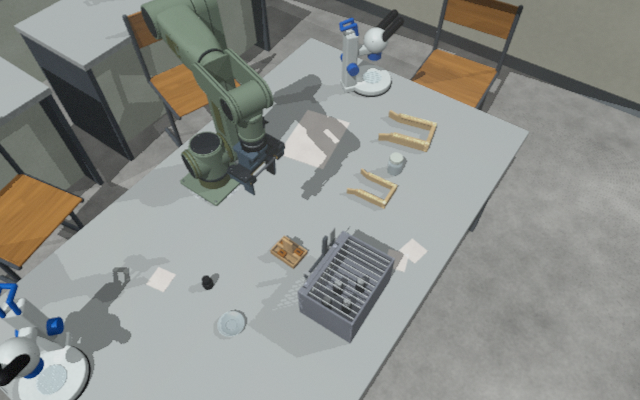

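The wrist view shows the tray at about (330,210) with its fin as the light strip down the middle. The dish is at (130,215), the eyepiece at (150,112), and the bolt shows faintly at the bottom. Next I measure the tray here, and the holder from top and scene.

```bash
python3 - <<'E'
from h import *
np.set_printoptions(precision=4,suppress=True)
import cv2
w=snap("wrist","w2");kt=cam("wrist")
print(r.read_state()["qd"])
h=cv2.cvtColor(w,cv2.COLOR_BGR2HSV)
m=((h[...,0]>5)&(h[...,0]<28)&(h[...,1]>60)).astype(np.uint8)
m[:, :270]=0;m[:,400:]=0;m[:150]=0;m[260:]=0
m=cv2.morphologyEx(m,cv2.MORPH_CLOSE,np.ones((5,5)))
c=max(cv2.findContours(m,0,2)[0],key=cv2.contourArea)
pts=np.array([onz("wrist",u,v,.022,kt)[:2] for u,v in c[:,0]]).astype(np.float32)
print(len(c),cv2.boundingRect(c))
(cx,cy),(a,b),an=cv2.minAreaRect(pts*1000);print("wrist rect",cx,cy,a,b,an)
cv2.imwrite("pics/wt.png",cv2.resize(w[160:260,290:370],None,fx=6,fy=6,interpolation=cv2.INTER_CUBIC))
t=snap("top","t2");s=snap("scene","s2")
for n,im,x0,x1,y0,y1 in(("top",t,365,415,180,240),("scene",s,265,312,230,272)):
    h=cv2.cvtColor(im,cv2.COLOR_BGR2HSV);m=((h[...,0]>5)&(h[...,0]<28)&(h[...,1]>60)).astype(np.uint8)
    k=np.zeros_like(m);k[y0:y1,x0:x1]=m[y0:y1,x0:x1]
    c=max(cv2.findContours(k,0,2)[0],key=cv2.contourArea)
    pts=np.array([onz(n,u,v,.022)[:2] for u,v in c[:,0]]).astype(np.float32)
    print(n,cv2.boundingRect(c),cv2.minAreaRect(pts*1000))
E
python3 - <<'E'
import cv2
s=cv2.imread("pics/s2.png");t=cv2.imread("pics/t2.png")
cv2.imwrite("pics/c4.png",cv2.resize(s[165:215,340:405],None,fx=9,fy=9,interpolation=cv2.INTER_CUBIC))
cv2.imwrite("pics/c5.png",cv2.resize(t[145:215,230:295],None,fx=8,fy=8,interpolation=cv2.INTER_CUBIC))
E
```

```text
[-0.027   0.0028  0.012  -0.0035 -0.0017 -0.0013]
16 (305, 175, 51, 69)
wrist rect 462.9570007324219 -103.31336975097656 79.56112670898438 113.69096374511719 88.47208404541016
top (378, 191, 26, 35) ((463.8973388671875, -102.34910583496094), (109.01702117919922, 79.76686096191406), 0.42438510060310364)
scene (271, 236, 36, 32) ((468.9492492675781, -104.45982360839844), (86.93726348876953, 113.43309783935547), 88.47075653076172)
```

View pics/wt.png

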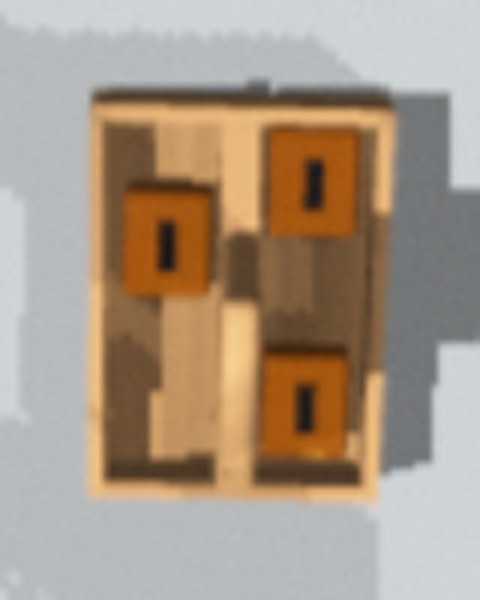

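View pics/c4.png

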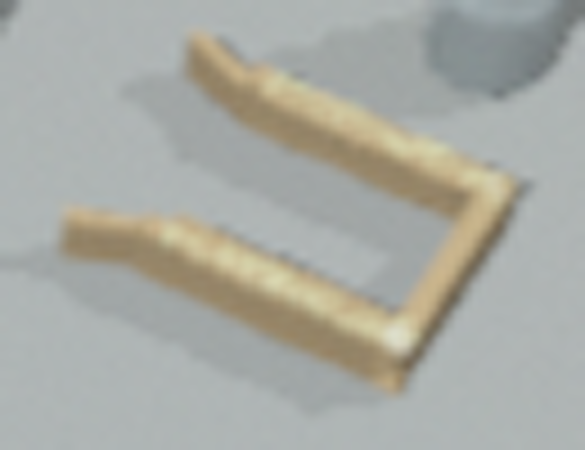

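View pics/c5.png

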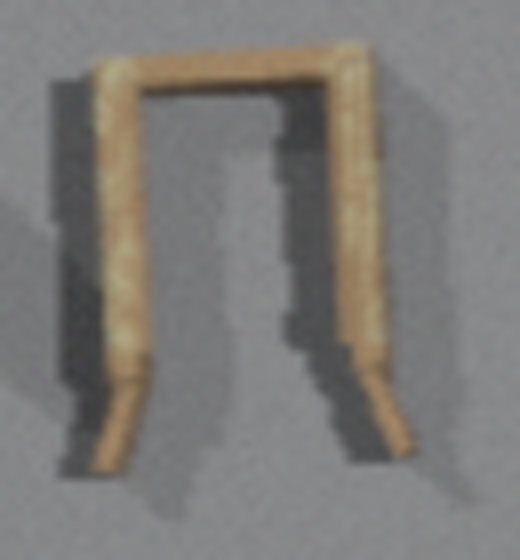

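```bash
python3 -m pendant '[16,1,-42,0,0,-0.5,50, 16,1,-42,0,0,-0.5,50, 16,1,-42,0,0,-0.5,50, 16,0.5,-42,0,0,0,50, 16,0.5,-42,0,0,0,50]'
python3 - <<'E'
from h import *
np.set_printoptions(precision=4,suppress=True)
w=snap("wrist","w3");kt=cam("wrist");print(r.read_state()["eef_pos"])
print([proj("wrist",p,kt) for p in [(.4415,-.1025,.088),(.4855,-.1035,.088)]])
P=lambda x,y:(230+x/8,145+y/8)
for n,x,y in [("BL",97,60),("BR",370,43),("FL",105,378),("FR",390,368),("FLi",150,372),("tipL",110,470),("tipR",403,455)]:
    print(n,onz("top",*P(x,y),.032)[:2])
Q=lambda x,y:(340+x/9,165+y/9)
for n,x,y in [("BL",518,183),("BR",405,348),("BRb",395,390),("tipL",192,38),("tipR",68,212)]:
    print(n,onz("scene",*Q(x,y),0.0 if n=="BRb" else .032)[:2])
E
```

```text
t: 2.95
eef_pos: [0.4634, -0.1049, 0.128]
tool_rot: [[-0.999, 0.034, -0.0], [0.034, 0.999, -0.0], [0.0, -0.0, -1.0]]
contact_force: [0.5, -0.5, -1.2]
finger_gap: 0.0502
[ 0.4616 -0.104   0.123 ]
[array([327.1243, 189.327 ]), array([327.7762, 246.8559])]
BL [0.6339 0.3755]
BR [0.6424 0.2662]
FL [0.5062 0.3691]
FR [0.512  0.2554]
FLi [0.5089 0.3511]
tipL [0.4695 0.3661]
tipR [0.4773 0.2494]
BL [0.6398 0.3797]
BR [0.6459 0.2739]
BRb [0.6446 0.2738]
tipL [0.4776 0.3666]
tipR [0.4873 0.2514]
```

View pics/w3.png

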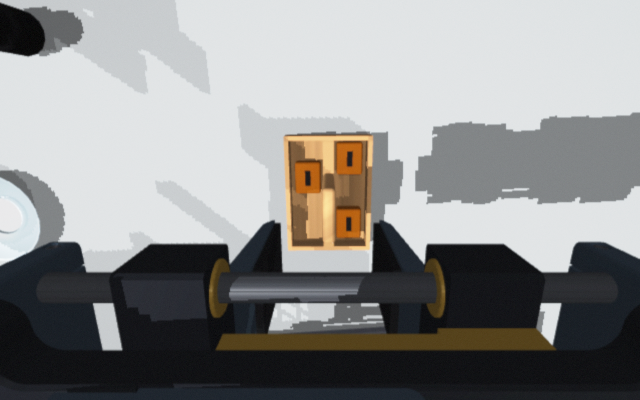

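The fin top runs from about (328,188) to (328,247), as predicted. Descending and closing.

```bash
python3 -m pendant '[0.5,0.5,-38,0,0,0,45, 0.5,0.5,-38,0,0,0,40, 0,0,-0.5,0,0,0,30, 0,0,0,0,0,0,2, 0,0,0,0,0,0,2]' && python3 -m pendant '[0,0,0,0,0,0,2, 0,0,0,0,0,0,2]'
python3 - <<'E'
from h import *
np.set_printoptions(precision=4,suppress=True)
w=snap("wrist","w4");s=r.read_state();print(s["eef_pos"],s["finger_gap"],s["contact_force"])
E
```

```text
t: 3.62
eef_pos: [0.4658, -0.1034, 0.055]
tool_rot: [[-1.0, 0.031, 0.003], [0.031, 1.0, -0.001], [-0.003, -0.001, -1.0]]
contact_force: [-0.0, 0.1, 0.2]
finger_gap: 0.0131
t: 3.88
eef_pos: [0.4656, -0.1034, 0.0547]
tool_rot: [[-1.0, 0.031, 0.003], [0.031, 1.0, -0.001], [-0.003, -0.001, -1.0]]
contact_force: [-1.9, -1.2, 7.1]
finger_gap: 0.0097
[ 0.4656 -0.1034  0.0547] 0.009625830327996522 [-0.3343 -2.0284  7.5134]
```

View pics/w4.png

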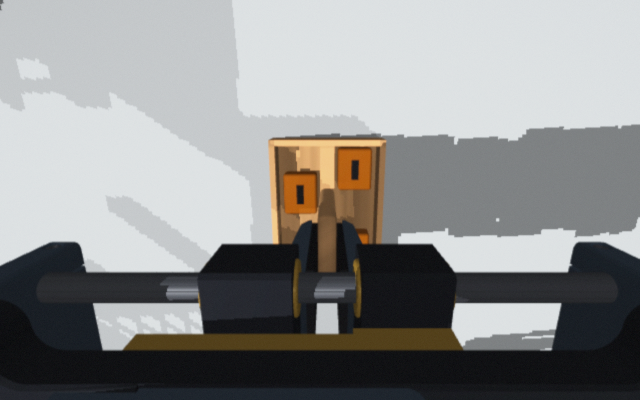

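```bash
python3 -m pendant '[0,0,20,0,0,0.5,2, 0,20,30,0,0,1,2, 0,40,40,0,0,1,2, 0,50,40,0,0,1,2, 0,50,30,0,0,1,2]' && python3 -m pendant '[15,50,0,0,0,1.3,2, 20,40,0,0,0,0,2, 5,20,0,0,0,0,2, 0,0,0,0,0,0,2, 0,0,0,0,0,0,2]'
python3 - <<'E'
from h import *
np.set_printoptions(precision=4,suppress=True)
w=snap("wrist","w5");s=r.read_state();print(s["eef_pos"],s["finger_gap"],s["contact_force"],s["tool_rot"])
E
```

```text
t: 4.55
eef_pos: [0.4644, 0.0574, 0.2139]
tool_rot: [[-0.999, -0.047, 0.002], [-0.047, 0.999, 0.0], [-0.002, 0.0, -1.0]]
contact_force: [0.9, 1.1, -2.8]
finger_gap: 0.0094
t: 5.18
eef_pos: [0.5037, 0.1649, 0.212]
tool_rot: [[-0.998, -0.07, -0.001], [-0.07, 0.998, -0.001], [0.001, -0.001, -1.0]]
contact_force: [-0.3, -1.0, -2.2]
finger_gap: 0.0096
[0.5039 0.1647 0.2121] 0.009682207586300647 [-0.0432  0.1204 -2.4053] [[-0.9976 -0.0691 -0.0008]
 [-0.0691  0.9976 -0.0008]
 [ 0.0009 -0.0007 -1.    ]]
```

View pics/w5.png

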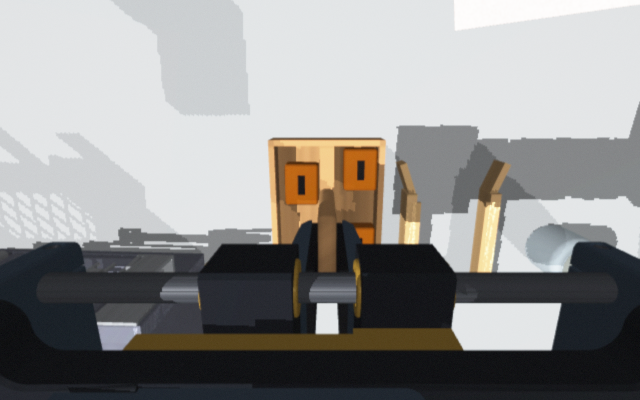

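The tray hangs level with its blocks. The holder's flares (left tip about (402,162), right tip about (505,163)) and rail starts (about (412,195) and (490,200)) are visible. Zooming in.

Run:
```python
import cv2
w=cv2.imread("pics/w5.png")
cv2.imwrite("pics/c6.png",cv2.resize(w[150:275,385:520],None,fx=5,fy=4.5,interpolation=cv2.INTER_CUBIC))
cv2.imwrite("pics/c7.png",cv2.resize(w[125:255,260:395],None,fx=4.5,fy=4.5,interpolation=cv2.INTER_CUBIC))
```

```text
(no output)
```

View pics/c6.png

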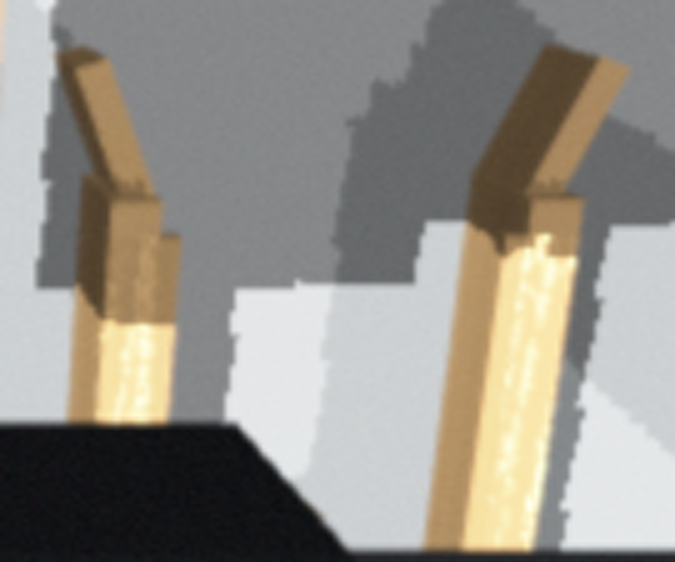

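View pics/c7.png

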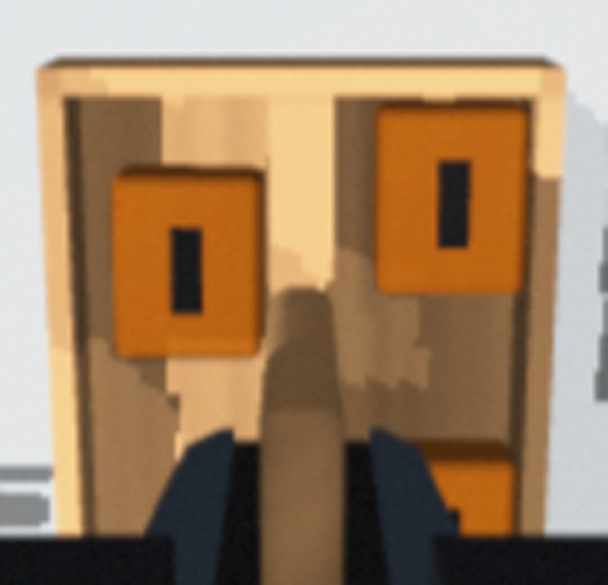

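```bash
cat > m.py <<'E'
from h import *
np.set_printoptions(precision=4,suppress=True)
K=np.array(r.camera_info("wrist")["camera_matrix"]);T=np.eye(4);s=r.read_state();T[:3,:3]=s["tool_rot"];T[:3,3]=s["eef_pos"];kt=(K,T@np.array(r.camera_info("wrist")["hand_eye"]))
P=lambda x,y:(385+x/5,150+y/4.5)
d={}
for n,x,y in [("Ls_in",160,198),("Ls_out",108,195),("Lip0",180,238),("Lip1",168,425),("Lo1",97,425),("Rs_in",530,195),("Rs_out",583,198),("Rip0",505,235),("Rip1",463,550),("Ro1",535,550)]:
    d[n]=onz("w",*P(x,y),.032,kt)[:2]*1e3;print(n,d[n])
for n,x,y in [("tipL",110,60),("tipR",597,58)]: print(n,onz("w",*P(x,y),.027,kt)[:2]*1e3)
for a,b in(("Lip0","Lip1"),("Rip0","Rip1"),("Ls_out","Lo1"),("Rs_out","Ro1")):
    v=d[b]-d[a];print("yaw",a,np.degrees(np.arctan2(v[1],v[0])))
for a,b in(("Ls_in","Rs_in"),("Ls_out","Rs_out"),("Lip0","Rip0")):
    v=d[b]-d[a];print("perp yaw",a,np.degrees(np.arctan2(-v[0],v[1])),np.linalg.norm(v),(d[a]+d[b])/2)
z=s["eef_pos"][2]-.0327
c=[onz("w",260+x/4.5,125+y/4.5,z,kt)*1e3 for x,y in((38,70),(565,70))]
print("tray",c,np.linalg.norm(c[1]-c[0]),"tcp",s["eef_pos"],"mid in tool",s["tool_rot"].T@((c[0]+c[1])/2-s["eef_pos"]*1e3))
v=c[1]-c[0];print("tray yaw",np.degrees(np.arctan2(-v[0],v[1])))
E
python3 m.py
```

```text
Ls_in [515.8922 271.4171]
Ls_out [515.931  259.2146]
Lip0 [526.2412 277.6075]
Lip1 [578.4588 282.1932]
Lo1 [579.6469 264.9685]
Rs_in [509.1716 357.3243]
Rs_out [509.1132 369.8098]
Rip0 [520.191  353.5993]
Rip1 [610.2729 360.7244]
Ro1 [609.0385 378.6097]
tipL [481.6813 256.3064]
tipR [473.4619 368.1917]
yaw Lip0 5.018808878717424
yaw Rip0 4.52249283865028
yaw Ls_out 5.160154823570546
yaw Rs_out 5.032781126573149
perp yaw Ls_in 4.473172874545379 86.16967144637469 [512.5319 314.3707]
perp yaw Ls_out 3.5276266304263015 110.80512678387191 [512.5221 314.5122]
perp yaw Lip0 4.5520575243538195 76.23220915373027 [523.2161 315.6034]
tray [array([452.3199, 121.9093, 179.4435]), array([446.861 , 201.2288, 179.4435])] 79.50706816926773 tcp [0.5039 0.1647 0.2121] mid in tool [54.3624  0.6136 32.7481]
tray yaw 3.9370277284676134
```

```bash
python3 -m pendant '[-24,35,0,0,0,0.7,2, -24,35,-5,0,0,0,2, -24,36,-30,0,0,0,2, -24,36,-45,0,0,0,2, 0,0,-45,0,0,0,2]' && python3 -m pendant '[0,0,-22,0,0,0,2, 0,0,-8,0,0,0,2, 0,0,0,0,0,0,2]'
```

```text
t: 5.85
eef_pos: [0.4074, 0.309, 0.0867]
tool_rot: [[-0.996, -0.084, 0.001], [-0.084, 0.996, 0.001], [-0.001, 0.001, -1.0]]
contact_force: [-0.7, 0.3, -2.0]
finger_gap: 0.0095
t: 6.22
eef_pos: [0.409, 0.3075, 0.0576]
tool_rot: [[-0.997, -0.081, 0.0], [-0.081, 0.997, 0.0], [-0.0, 0.0, -1.0]]
contact_force: [0.6, -1.3, -1.2]
finger_gap: 0.0097
```

```bash
python3 -m pendant '[0,-1.8,-2.5,0,0,0,2, 20,1.6,0,0,0,0,2, 25,2.1,0,0,0,0,2, 25,2.1,0,0,0,0,2, 10,0.8,0,0,0,0,2]'
python3 - <<'E'
from h import *
snap("wrist","w6");snap("scene","s6")
E
```

```text
t: 6.85
eef_pos: [0.4903, 0.313, 0.0556]
tool_rot: [[-0.997, -0.082, 0.002], [-0.082, 0.997, 0.001], [-0.002, 0.001, -1.0]]
contact_force: [-0.7, -1.1, -2.6]
finger_gap: 0.0094
```

View pics/w6.png

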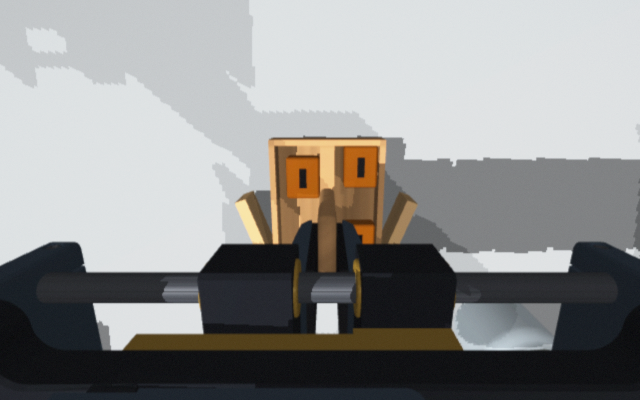

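Tray is centred between the flares (tips at about (243,197) and (410,197)). Sliding in.

```bash
python3 -m pendant '[0,0,-1,0,0,-0.2,2, 15,1.2,0,0,0,0,2, 15,1.2,0,0,0,0,2, 15,1.2,0,0,0,0,2, 5,0.4,0,0,0,0,2]' && python3 -m pendant '[15,1.2,0,0,0,0,2, 12,1,0,0,0,0,2, 8,0.7,0,0,0,0,2, 4,0.3,0,0,0,0,2, 0,0,0,0,0,0,2]'
```

```text
t: 7.58
eef_pos: [0.5372, 0.3171, 0.0549]
tool_rot: [[-0.997, -0.079, -0.002], [-0.079, 0.997, 0.001], [0.002, 0.001, -1.0]]
contact_force: [-7.2, -0.7, 8.3]
finger_gap: 0.0103
t: 8.2
eef_pos: [0.5751, 0.3203, 0.055]
tool_rot: [[-0.997, -0.079, -0.003], [-0.079, 0.997, 0.0], [0.003, 0.001, -1.0]]
contact_force: [-5.5, -0.6, 7.8]
finger_gap: 0.0099
```

```bash
python3 -m pendant '[3,0.2,0,0,0,0,2, 0,0,0,0,0,0,2]' && python3 -m pendant '[3,0.2,0,0,0,0,2, 0,0,0,0,0,0,2]'
python3 - <<'E'
from h import *
snap("wrist","w7");snap("top","t7");s=snap("scene","s7");t=cv2.imread("pics/t7.png")
cv2.imwrite("pics/c8.png",np.hstack([cv2.resize(s[160:220,335:405],(400,343)),cv2.resize(t[145:215,230:300],(343,343))]))
E
```

```text
t: 8.45
eef_pos: [0.5755, 0.3205, 0.0553]
tool_rot: [[-0.997, -0.078, -0.009], [-0.078, 0.997, -0.0], [0.009, 0.0, -1.0]]
contact_force: [-10.6, -0.5, 10.9]
finger_gap: 0.0097
t: 8.7
eef_pos: [0.5759, 0.3205, 0.0557]
tool_rot: [[-0.997, -0.078, -0.014], [-0.078, 0.997, -0.001], [0.014, 0.0, -1.0]]
contact_force: [-16.9, 0.4, 16.6]
finger_gap: 0.0097
```

View pics/w7.png

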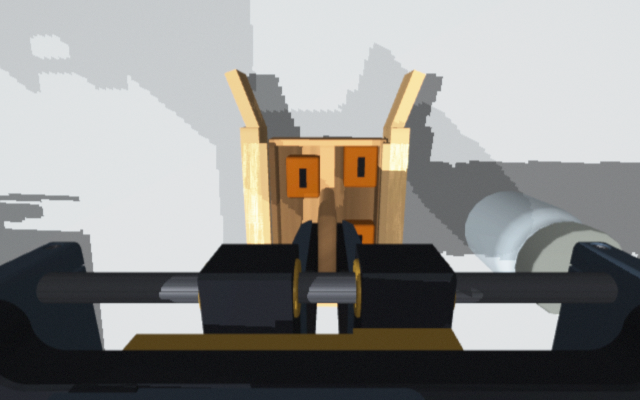

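View pics/c8.png

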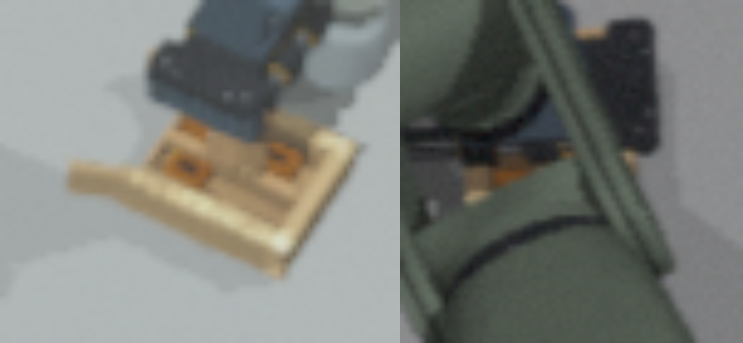

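Resisted at 17 N with no more travel (x = 0.5759, stop expected at about 0.5757), with the three blocks inside. Relaxing the push, opening and rising.

```bash
python3 -m pendant '[-4,-0.3,1,0,0,0,2, -2,-0.2,0.5,0,0,0,2, 0,0,0,0,0,0,30, 0,0,0,0,0,0,35, 0,0,5,0,0,0,35]' && python3 -m pendant '[0,0,20,0,0,0,35, 0,0,35,0,0,0,35, 0,0,45,0,0,0,40, -20,-10,45,0,0,0,40, -30,-30,40,0,0,-10,40]'
```

```text
t: 9.48
eef_pos: [0.5778, 0.3197, 0.0599]
tool_rot: [[-0.997, -0.079, -0.0], [-0.079, 0.997, -0.0], [0.0, -0.0, -1.0]]
contact_force: [0.8, -0.2, 1.0]
finger_gap: 0.0342
t: 10.1
eef_pos: [0.5281, 0.2803, 0.2469]
tool_rot: [[-0.995, 0.099, 0.002], [0.099, 0.995, 0.001], [-0.002, 0.001, -1.0]]
contact_force: [0.9, -0.6, 0.6]
finger_gap: 0.04
```

```bash
python3 -m pendant '[-15,-45,15,0,0,-10.5,40, -15,-50,15,0,0,-10.5,40, -15,-50,15,0,0,-10.5,40, -15,-50,15,0,0,-10.5,40, -15,-50,15,0,0,-10.5,40]' && python3 -m pendant '[-3,-50,8,0,0,-10.5,40, 0,-50,0,0,0,-10.5,40, 0,-40,0,0,0,-8,40, 0,0,0,0,0,0,40, 0,0,0,0,0,0,40]'
python3 - <<'E'
from h import *
w=snap("wrist","w8");t=snap("top","t8");s=snap("scene","s8")
cv2.imwrite("pics/c9.png",np.hstack([cv2.resize(s[160:220,335:405],(400,343)),cv2.resize(t[145:215,230:300],(343,343))]))
E
```

```text
t: 10.72
eef_pos: [0.4521, 0.0332, 0.3213]
tool_rot: [[-0.525, 0.851, 0.002], [0.851, 0.525, -0.0], [-0.001, 0.001, -1.0]]
contact_force: [0.3, -1.1, -0.4]
finger_gap: 0.04
t: 11.35
eef_pos: [0.4496, -0.1048, 0.3285]
tool_rot: [[-0.053, 0.999, 0.001], [0.999, 0.053, 0.0], [0.0, 0.001, -1.0]]
contact_force: [-0.3, 0.7, -0.4]
finger_gap: 0.04
```

View pics/w8.png

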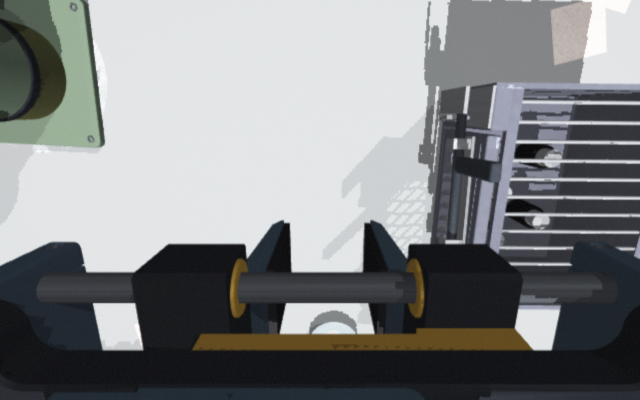

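View pics/c9.png

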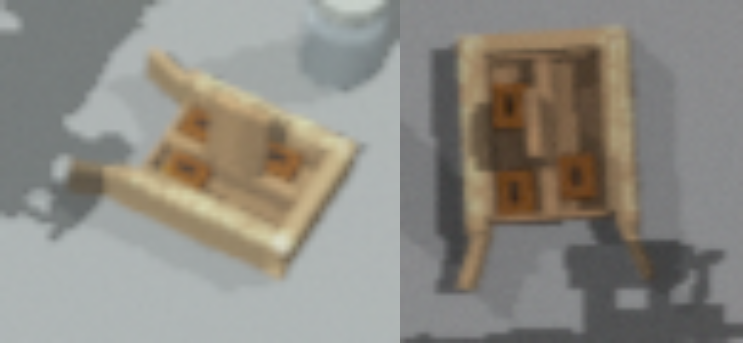

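View pics/s8.png

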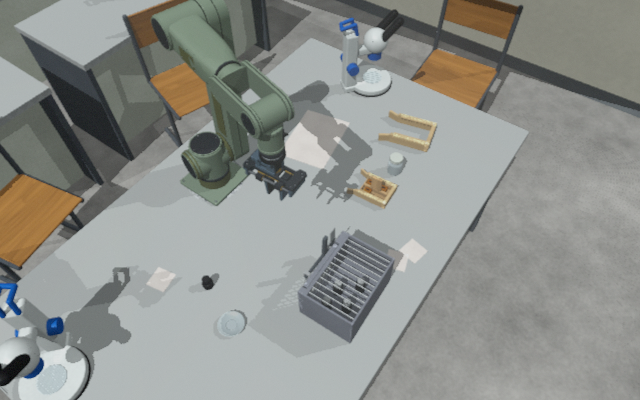

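The tray is home against the stop with its three blocks inside. The wrist view shows keeper and bolt around (455,120)-(490,170). Zooming into wrist and scene.

Run:
```python
import cv2
w=cv2.imread("pics/w8.png");s=cv2.imread("pics/s8.png")
cv2.imwrite("pics/c10.png",cv2.resize(w[80:245,420:530],None,fx=3.6,fy=3.6,interpolation=cv2.INTER_CUBIC))
cv2.imwrite("pics/c11.png",cv2.resize(s[220:300,290:370],None,fx=7,fy=7,interpolation=cv2.INTER_CUBIC))
```

```text
(no output)
```

View pics/c10.png

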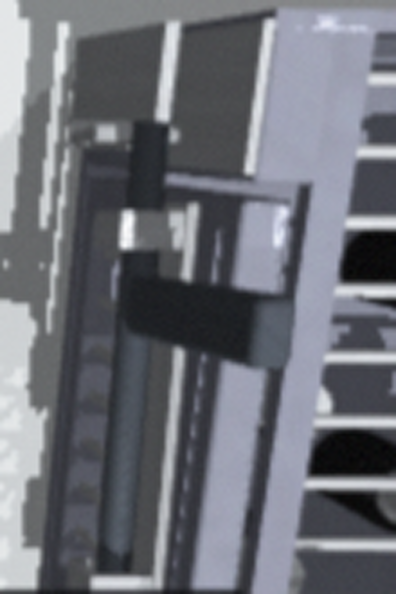

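View pics/c11.png

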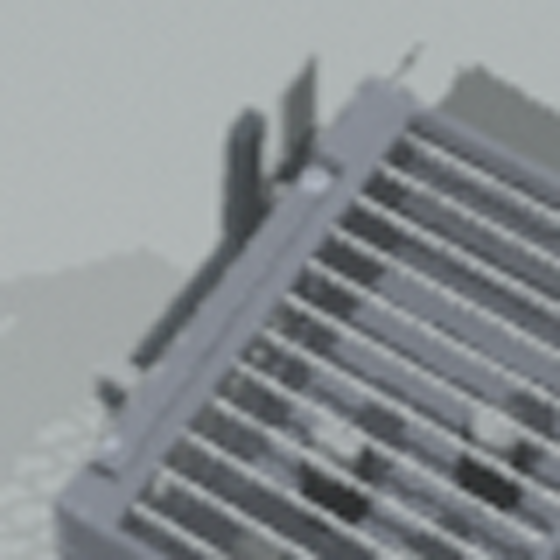

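Run:
```python
from h import *
np.set_printoptions(precision=4,suppress=True)
kt=cam("wrist")
W=lambda x,y:("wrist",420+x/3.6,80+y/3.6,kt)
print(tri(W(270,330),("scene",290+246/7,220+118/7)))
for p in[(252,292),(292,298),(290,367),(248,360)]: print(onz(*W(*p)[:3],.21,kt)*1e3)
# roof front edge in wrist (z .155): front-left corner ; gate line
for p in[(278,12),(250,175),(358,110),(345,180)]: print("roof",onz(*W(*p)[:3],.155,kt)*1e3)
# rod
for p in[(138,340),(118,540)]: print("rod",onz(*W(*p)[:3],.12,kt)*1e3)
```

```text
(array([ 0.6097, -0.0751,  0.2126]), [np.float64(0.0011268483354550923), np.float64(0.0011268483354550652)])
[603.591  -66.5385 210.    ]
[614.4293 -67.5398 210.    ]
[617.4691 -85.978  210.    ]
[605.8744 -84.695  210.    ]
roof [623.6983   8.6502 155.    ]
roof [624.0584 -37.8993 155.    ]
roof [652.7206 -17.3818 155.    ]
roof [653.0186 -37.8032 155.    ]
rod [612.7155 -95.6106 120.    ]
rod [ 617.0861 -168.2388  120.    ]
```

Run:
```python
from h import *
np.set_printoptions(precision=4,suppress=True)
a=onz("scene",290+372/7,220+78/7,.155);b=onz("scene",290+62/7,220+498/7,.155)
print(a,b,np.linalg.norm(a-b),np.degrees(np.arctan2(-(a-b)[0],(a-b)[1])))
t=cv2.imread("pics/t8.png")
cv2.imwrite("pics/c12.png",cv2.resize(t[75:170,345:460],None,fx=6,fy=6,interpolation=cv2.INTER_CUBIC))
```

```text
[0.6261 0.0092 0.155 ] [ 0.6381 -0.2549  0.155 ] 0.2644033656565707 2.6087557471270553
```

View pics/c12.png

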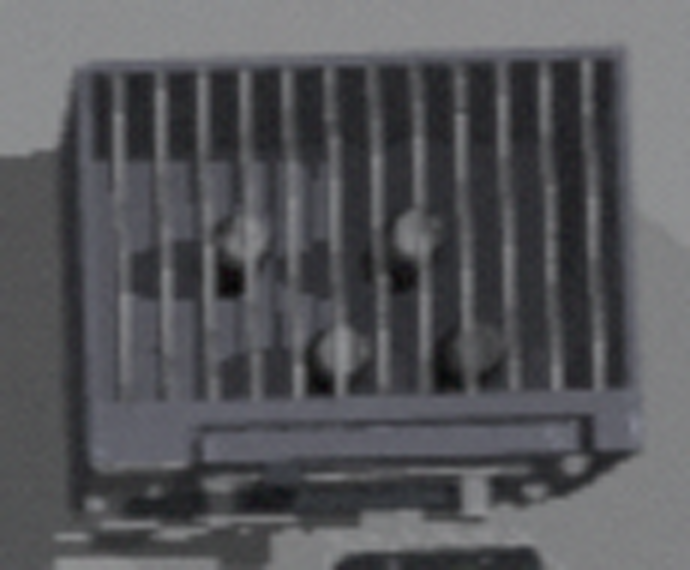

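```bash
python3 -m pendant '[40,7,0,0,0,-0.4,50, 50,8,0,0,0,0,50, 50,8,0,0,0,0,50, 20,5,-30,0,0,0,50, 0,0,-40,0,0,0,50]' && python3 -m pendant '[0,0,0,0,0,0,50]'
python3 - <<'E'
from h import *
np.set_printoptions(precision=4,suppress=True)
w=snap("wrist","w9");s=r.read_state();print(s["eef_pos"],s["tool_rot"][:,1]);print(proj("wrist",(.610,-.0765,.211),cam("wrist")))
s=snap("scene","s9");cv2.imwrite("pics/c13.png",cv2.resize(s[190:300,270:380],None,fx=5,fy=5,interpolation=cv2.INTER_CUBIC))
E
```

```text
t: 12.12
eef_pos: [0.6118, -0.0753, 0.2572]
tool_rot: [[-0.049, 0.999, 0.002], [0.999, 0.049, -0.0], [-0.0, 0.002, -1.0]]
contact_force: [-0.3, -0.0, -0.4]
finger_gap: 0.0498
t: 12.25
eef_pos: [0.6078, -0.0756, 0.2548]
tool_rot: [[-0.048, 0.999, -0.008], [0.999, 0.048, 0.001], [0.002, -0.008, -1.0]]
contact_force: [0.2, -0.1, 0.5]
finger_gap: 0.0504
[ 0.6091 -0.0761  0.2577] [ 0.9989  0.0475 -0.0023]
[327.0232 213.3664]
```

View pics/w9.png

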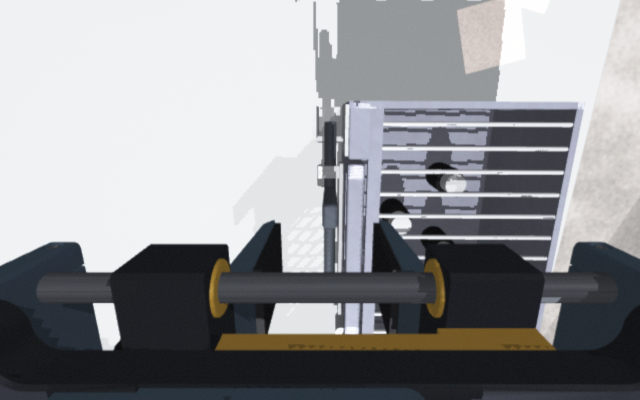

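View pics/c13.png

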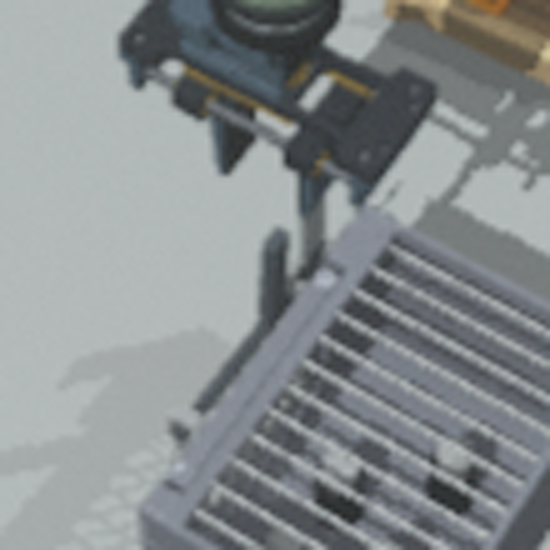

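The handle top shows at about (330,213) against a prediction of (327,213), between the fingers. Descending.

```bash
python3 -m pendant '[1,-0.5,-40,0,0,0,50, 0,0,-36,0,0,0,45, 0,0,-10,0,0,0,40, 0,0,0,0,0,0,30, 0,0,0,0,0,0,3]' && python3 -m pendant '[0,0,0,0,0,0,3, 0,0,0,0,0,0,3, 0,0,0,0,0,0,3]'
python3 - <<'E'
from h import *
w=snap("wrist","w10");s=snap("scene","s10");cv2.imwrite("pics/c14.png",np.hstack([cv2.resize(s[200:300,270:370],None,fx=4,fy=4,interpolation=cv2.INTER_CUBIC),cv2.resize(w[80:280,230:430],(400,400))]))
E
```

```text
t: 12.98
eef_pos: [0.6119, -0.0778, 0.1746]
tool_rot: [[-0.046, 0.999, 0.004], [0.999, 0.046, -0.001], [-0.001, 0.004, -1.0]]
contact_force: [0.1, -0.0, 0.7]
finger_gap: 0.023
t: 13.35
eef_pos: [0.6102, -0.0777, 0.1737]
tool_rot: [[-0.046, 0.999, 0.001], [0.999, 0.046, -0.0], [-0.0, 0.001, -1.0]]
contact_force: [-3.2, 0.1, 6.2]
finger_gap: 0.0112
```

View pics/c14.png

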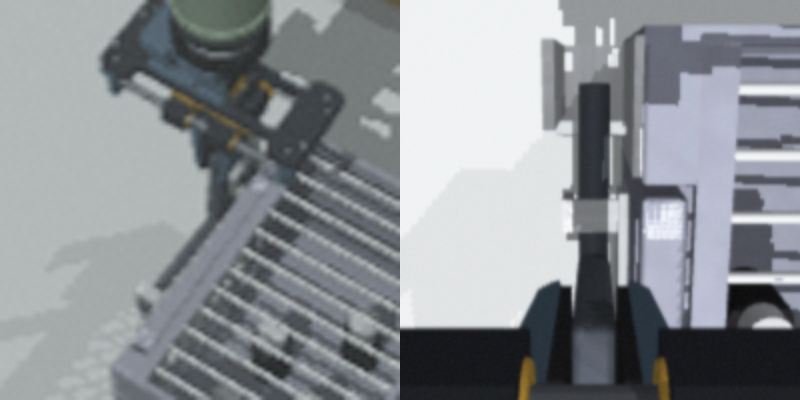

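Handle is gripped (gap 11 mm) and the nose sits inside the keeper. Lifting with the tilt.

```bash
python3 -m pendant '[0,-1.2,3,1.3,0.06,0,3, 0,-1.2,3,1.3,0.06,0,3, 0,-1.2,3,1.3,0.06,0,3, 0,-1.2,3,1.3,0.06,0,3, 0,-1.2,3,1.3,0.06,0,3]' && python3 -m pendant '[0,0,0,0,0,0,3, 0,0,0,0,0,0,3]'
python3 - <<'E'
from h import *
w=snap("wrist","w11");s=snap("scene","s11");cv2.imwrite("pics/c15.png",np.hstack([cv2.resize(s[200:300,270:370],None,fx=4,fy=4,interpolation=cv2.INTER_CUBIC),cv2.resize(w[80:280,230:430],(400,400))]))
E
```

```text
t: 14.08
eef_pos: [0.6104, -0.0843, 0.187]
tool_rot: [[-0.045, 0.999, -0.006], [0.992, 0.046, 0.114], [0.114, -0.001, -0.993]]
contact_force: [-2.4, 0.2, -0.4]
finger_gap: 0.0116
t: 14.32
eef_pos: [0.6104, -0.0843, 0.1867]
tool_rot: [[-0.045, 0.999, -0.006], [0.993, 0.046, 0.112], [0.112, -0.001, -0.994]]
contact_force: [-2.6, -1.2, -2.0]
finger_gap: 0.0117
```

View pics/c15.png

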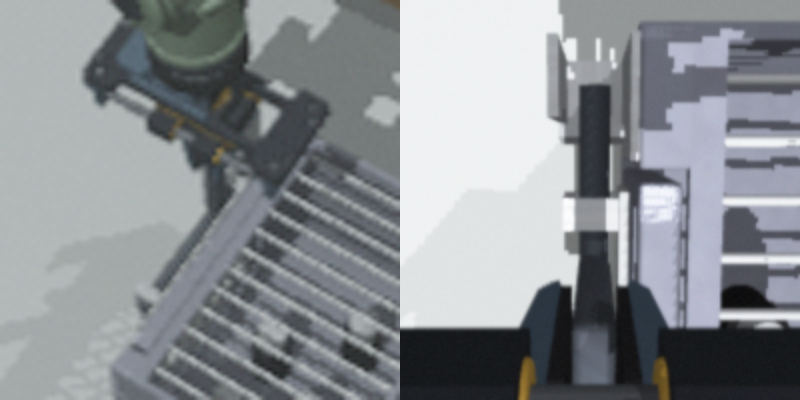

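The bolt turned with the hand: handle +13 mm and 0.112 rad, and the nose keeps its place relative to the tool. Drawing, in two steps.

```bash
python3 -m pendant '[0.2,-4,-0.1,0,0,0,3, 0.2,-4,-0.1,0,0,0,3, 0.2,-4,-0.2,0,0,0,3, 0,0,0,0,0,0,3]' && python3 -m pendant '[0.3,-7,-0.3,0,0,0,3, 0.3,-8,-0.3,0,0,0,3, 0.3,-8,-0.3,0,0,0,3, 0.3,-7,-0.3,0,0,0,3, 0,0,0,0,0,0,3]'
python3 - <<'E'
from h import *
w=snap("wrist","w12");s=snap("scene","s12");cv2.imwrite("pics/c16.png",np.hstack([cv2.resize(s[200:300,270:370],None,fx=4,fy=4,interpolation=cv2.INTER_CUBIC),cv2.resize(w[80:280,230:430],(400,400))]))
E
```

```text
t: 14.92
eef_pos: [0.6109, -0.096, 0.1867]
tool_rot: [[-0.045, 0.999, -0.006], [0.993, 0.046, 0.113], [0.113, -0.0, -0.994]]
contact_force: [-3.6, 0.5, -0.9]
finger_gap: 0.0115
t: 15.55
eef_pos: [0.6122, -0.127, 0.1853]
tool_rot: [[-0.045, 0.999, -0.005], [0.993, 0.045, 0.112], [0.112, -0.0, -0.994]]
contact_force: [-4.7, -1.0, -1.3]
finger_gap: 0.0115
```

View pics/c16.png

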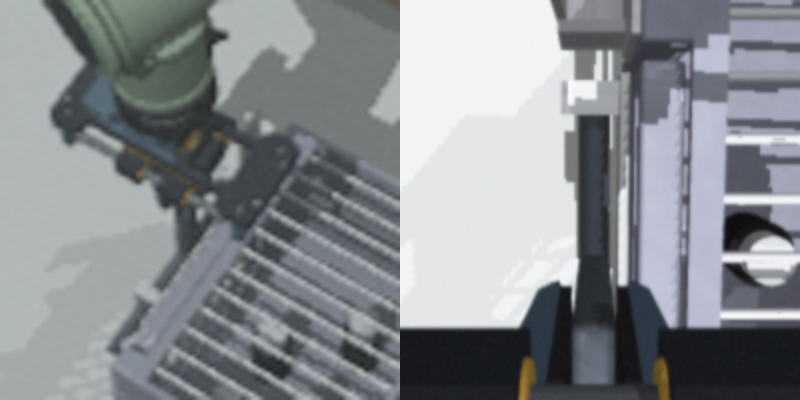

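Nose fully out of the keeper (drawn about 43 mm). Computing the swing arc.

Run:
```python
import numpy as np
h=np.array([.634,-.226]);p=np.array([.6122,-.127])-h
R=lambda a:np.array([[np.cos(a),-np.sin(a)],[np.sin(a),np.cos(a)]])
q=[R(np.radians(3.1*k))@p*1e3 for k in range(11)]
print(np.round(np.diff(q,axis=0),1).tolist(), (q[-1]/1e3+h))
```

```text
[[-5.3, -1.3], [-5.2, -1.6], [-5.1, -1.9], [-5.0, -2.2], [-4.9, -2.4], [-4.8, -2.7], [-4.6, -3.0], [-4.5, -3.2], [-4.3, -3.4], [-4.1, -3.7]] [ 0.56432498 -0.15236827]
```

```bash
python3 -m pendant '[-5.3,-1.3,0,0,0,3.1,3, -5.2,-1.6,0,0,0,3.1,3, -5.1,-1.9,0,0,0,3.1,3, -5,-2.2,0,0,0,3.1,3, -4.9,-2.4,0,0,0,3.1,3]' && python3 -m pendant '[-4.8,-2.7,0,0,0,3.1,3, -4.6,-3,0,0,0,3.1,3, -4.5,-3.2,0,0,0,3.1,3, -4.3,-3.4,0,0,0,3.1,3, -4.1,-3.7,0,0,0,3.1,3]' && python3 -m pendant '[0,0,0,0,0,0,3, 0,0,0,0,0,0,3]'
python3 - <<'E'
from h import *
np.set_printoptions(precision=4,suppress=True)
w=snap("wrist","w13");s=snap("scene","s13");t=snap("top","t13")
st=r.read_state();print(st["eef_pos"],st["contact_force"],st["torque"])
E
```

```text
t: 16.27
eef_pos: [0.5883, -0.1349, 0.1857]
tool_rot: [[-0.31, 0.95, -0.032], [0.944, 0.311, 0.108], [0.112, 0.003, -0.994]]
contact_force: [-1.6, 0.2, -1.7]
finger_gap: 0.0117
t: 16.9
eef_pos: [0.5662, -0.1504, 0.1859]
tool_rot: [[-0.551, 0.833, -0.059], [0.827, 0.554, 0.095], [0.112, 0.004, -0.994]]
contact_force: [0.2, 1.2, -1.2]
finger_gap: 0.0118
t: 17.15
eef_pos: [0.5657, -0.1507, 0.1858]
tool_rot: [[-0.549, 0.833, -0.06], [0.828, 0.553, 0.095], [0.112, 0.002, -0.994]]
contact_force: [-0.7, 1.0, -1.1]
finger_gap: 0.0118
[ 0.5652 -0.1508  0.1857] [ 0.3793  1.2737 -1.1283] [ 0.1223 -0.2849 -0.5451]
```

View pics/w13.png

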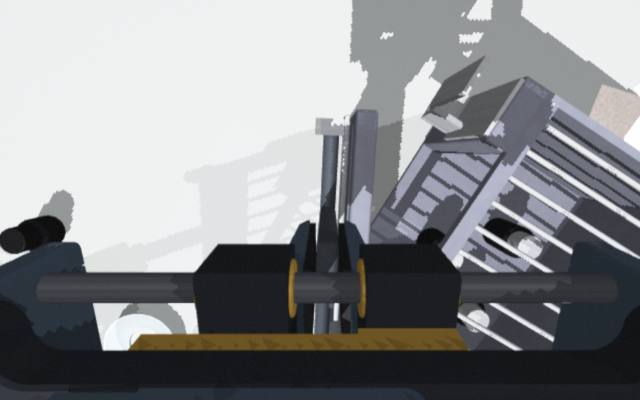

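View pics/s13.png

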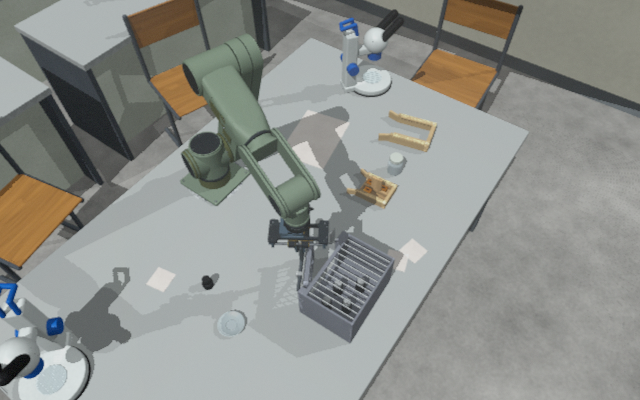

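View pics/t13.png

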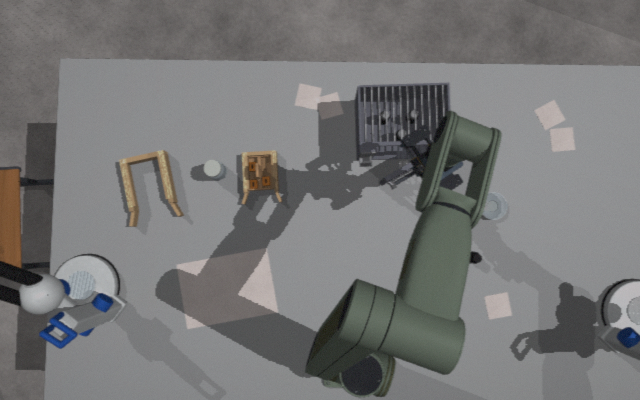

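The gate stands open with the nose clear (rod end at about (330,130)), and the tray is still home. Measuring the gate's angle from the top edges in the wrist view.

Run:
```python
from h import *
w=cv2.imread("pics/w13.png");cv2.imwrite("pics/c17.png",cv2.resize(w[60:260,290:540],None,fx=3,fy=3,interpolation=cv2.INTER_CUBIC))
```

```text
(no output)
```

View pics/c17.png

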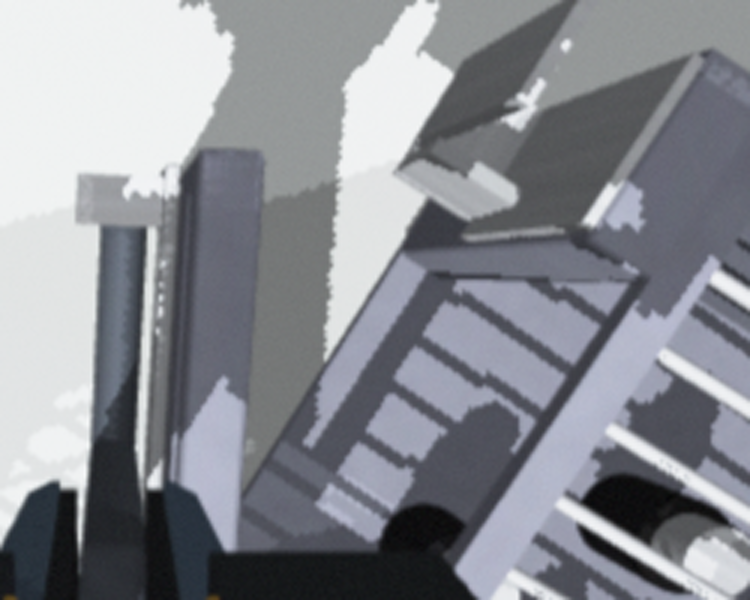

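Run:
```python
from h import *
kt=cam("wrist")
f=lambda x,y,z:onz("w",290+x/3,60+y/3,z,kt)[:2]
def ang(a,b,z):
    v=f(*a,z)-f(*b,z);return np.degrees(np.arctan2(-v[0],v[1]))
print("gate",ang((263,160),(240,520),.15),ang((197,158),(178,480),.15))
print("locker",ang((648,285),(470,560),.155),ang((705,270),(495,595),.155),ang((702,60),(585,235),.155))
print(f(263,160,.15),f(197,158,.15))
```

```text
gate 31.151044424092614 30.858186998481585
locker 3.824792770116461 4.187333243011661 2.2830823939579767
[ 0.55279509 -0.06610475] [ 0.53974237 -0.07422754]
```

Estimates of the opening are 27–30°, so I add 1.5° and settle.

```bash
python3 -m pendant '[-2,-1.9,0,0,0,1.5,3, 0,0,0,0,0,0,3, 0,0,0,0,0,0,3, 0,0,0,0,0,0,3]'
python3 - <<'E'
from h import *
w=snap("wrist","w14");t=snap("top","t14")
cv2.imwrite("pics/c18.png",np.hstack([cv2.resize(t[145:215,230:300],(400,400),interpolation=cv2.INTER_CUBIC),cv2.resize(w[60:260,290:490],(400,400))]))
E
```

```text
t: 17.8
eef_pos: [0.5626, -0.1529, 0.1856]
tool_rot: [[-0.572, 0.818, -0.065], [0.813, 0.575, 0.093], [0.113, 0.0, -0.994]]
contact_force: [0.8, 0.6, -0.5]
finger_gap: 0.012
```

View pics/c18.png

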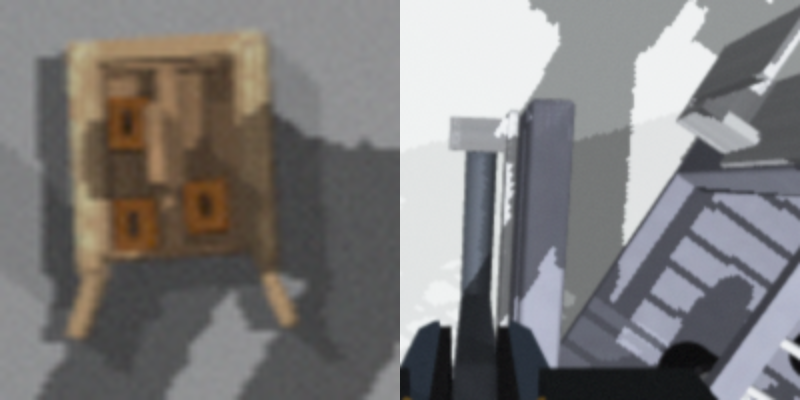

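The tray is still home with its three blocks, and the gate is held open with a firm grip. Handing in.

Run:
```python
from bench import r
print(r.hand_in(), r.read_state()["t"])
```

```text
the job is handed in; nothing more can be done
the job is handed in; nothing more can be done
```

I slid the tray fully home into the smaller holder and let go of it. I then lifted the bolt, drew it out of the keeper, swung the gate to about 30° and handed in still gripping the handle, at about 18 s.

- **Tray:** it stopped against the back stop under a 17 N push. The grip point ended about 3 mm past `holder_home`, as expected at the stop. The last top view shows all three blocks in it.
- **Bolt:** the handle rose 13 mm with a 0.112 rad tilt, then came back about 43 mm. The wrist view shows the nose outside the keeper.
- **Gate:** the arm's own motion gave 29.8° of opening. The gate edges in the wrist picture gave 27–29°, so these did not quite agree. I added 1.5° after that, which puts the gate at roughly 29–31°, and did not measure it again.
- **Jar, eyepiece and dish:** I did not touch them, and they look unmoved in the pictures, though I did not measure their positions again.

No check failed. The highest wrist force I saw between moves was the 17 N push.

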